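Fit the cap chuck to the bench cap tightener

ROBOT

A 6-joint arm with a two-finger parallel gripper is mounted at the origin on a cart in front of the work surface, level with it; the furniture and walls round the work are solid. World frame = base frame: x ahead of the robot, y to its left, z up, the work surface at z = 0. Lengths are in m, angles in rad, forces in N, time in s.
With the tool pointing down it reaches from about 0.35 to 0.775 m from the base axis. Payload 7.3 kg.
Tool frame: the origin (TCP) lies at the very end of the fingers, on their centre line; the grasp point (between the pads) lies 19 mm behind it (robot.hold_point_z is the distance from the TCP to the grasp point, in m); z points along the fingers, y is the direction in which the jaws open and shut (so a half turn about z gives the same grasp; the last joint's range is limited). The gripper opens to 92 mm and grips with 3 to 60 N. Pads are 19 mm wide; open, the fingers measure 130 mm over their backs; the gripper's body (75 mm by 190 mm) begins 47 mm behind the grasp point.
Start: joints at [-1.386, 0.342, 1.524, -0, 1.275, -0.146], TCP at [0.171, -0.497, 0.227] pointing down, gripper open.
Joint ranges: [-2.53, 2.53], [-0.77, 2.02], [0.04, 2.7], [-1, 4.14], [0.28, 2.66], [-3.11, 3.11]. Speed limits (rad/s): [2.57, 2.57, 3.14, 3.14, 3.14, 3.14].

INTERFACE

Orientations are given as [roll, pitch, yaw] about the fixed x, y, z axes, in that order (R = Rz(yaw) Ry(pitch) Rx(roll)).
In Python, from cell import monitor, viewer, robot gives the robot as it stands.
- The arm moves only by the tool move_arm, never from a script. Its argument "deltas" is a list of rows, each an object of numbers: "x", "y", "z": the shift along the tool's x, y, z in m; "wx", "wy", "wz": the turn, a rotation vector about the tool's x, y, z in degrees; "hand": the opening, from 0 (shut) to 1 (fully open). In form: [{"x": .., "y": .., "z": .., "wx": .., "wy": .., "wz": .., "hand": ..}, ...]. A call has 1 to 8 rows; each row is the pose to reach, as a shift and turn from the pose commanded when the call began, along the tool's axes at that moment; what a row does not reach only later rows make up. A row lasts 1/8 s, in which the tool goes at most 62.5 mm and 10.7 degrees, less where a joint would pass 70% of its speed; a pose out of reach is approached as far as the arm can. A call with a gripper value outside its range is refused whole. The fingers move at their own pace and stop on an object; "grip_force" is the grip in N (left out, the last holds). Time passes only in rows, so rows that repeat a pose let the fingers close. It gives the time, the measured TCP pose, the force and the opening at its end, in the units of the state.
- monitor.observe(): the state, without advancing time (a new reading comes with each control period).
- viewer.read_camera(name): name is "side" or "top" or "wrist"; returns the picture (480x640x3 uint8, red, green, blue); there is no depth.
- viewer.camera_params(name): a dict with "camera_matrix" (3x3 intrinsics, pixels), "R" (3x3) and "t" (3): a world point X has camera coordinates R X + t. Camera axes: x right, y down, z forward; pixel columns grow to the right and rows downward; lengths in m; the calibration is good to about 2 mm. A picture is of the moment at which its call begins: read the wrist's pose just before it. camera_params takes no time and is no camera call; for the wrist camera it gives the pose at the moment of the call.
- robot.hand_in(): hands the job in, once; it reports no verdict.
The state is a dict: "time": time; "qpos": joint angles; "qvel": joint speeds; "joint_efforts": joint torques, N m; "tool_pos": TCP position; "tool_rot": TCP orientation; "contact_force": force on the tool from outside, world axes, zero at the start; "torque": the same for the moment, N m; "opening": finger opening in m.
Only numpy, scipy, OpenCV 4.12 (cv2) and the standard library are available. Lean on these libraries where they do the work, as an engineer would, in place of code of your own. Each camera call takes 0.05 s, during which the arm holds its last target. There are 200 camera calls.

TASK

Set the bench cap tightener up for the 38 mm screw caps in the blue parts tray: take the wide-cupped chuck from the steel tray and push it down onto the tightener's square drive, fully home on the spindle's shoulder, until the spring ball has clicked in. Then tug the chuck lightly upward to prove that the ball holds it, and leave it seated and free. Work gently: the spindle bearing takes no more than 60 N, and the narrow chuck, the timer and the loose cap stay as they are.

Things in the scene. Friction and masses are not known exactly. Their poses are not given: they have to be found in the camera images.
- cap_chuck: The wide-cupped chuck (socket) to fit: bare aluminium, 54 mm high, about 0.4 kg, standing cup up in the steel tray. Origin: centre of its underside, z up its axis. Foot: round boss 42 mm across, 27 mm high. From 31 to 54 mm up: round cup 54 mm across, its rubber-lined recess 41 mm wide and 16 mm deep.
- chuck_grip (a point): On the wide chuck's axis, 43 mm above its underside: the height to grip it, from above. Two flat grip lands 26 mm wide stand on the cup at +y and -y, 58 mm over both, from 33 to 52 mm above the underside; close the fingers on them along the chuck's y axis.
- chuck_bore (a point): Mouth of the wide chuck's square bore, at the centre of its underside. The bore is open below, 20.2 mm wide, 28 mm deep, its sides parallel to the chuck's x and y, the mouth chamfered 2 mm. A groove for the drive's ball runs round all four walls, so any of the four quarter turns fits.
- narrow_chuck: The other chuck in the steel tray, for smaller caps: same foot and bore, 54 mm high, but its top is only 35 mm across (40 mm over its grip lands, recess 23 mm). Origin: centre of its underside. Leave it alone.
- tray: Flat steel tray, 130 x 230 mm, rim 18 mm high, floor 2 mm thick, long along its y, fixed to the bench. Both chucks stand in it; which of them at which end varies. Origin: centre of its underside.
- tightener: Bench cap tightener, bolted down: white case on a dark base plate 124 x 116 mm, front (dial, window) towards its -x, the upright spindle in the middle of its top. Origin: centre of its underside, z up; x and y are the case's, not the drive's.
- spindle_seat (a point): Centre of the top of the spindle's shoulder, a steel disc 44 mm across, on the spindle axis 82 mm above the bench; axes of the case. The chuck's underside comes to rest here. Clicked in, the chuck keeps 2 to 3 mm of up-and-down play before the ball holds it; it withstands 8 N upward and comes off with a harder pull (about 10 to 18 N, risen 5 mm or more).
- drive_top (a point): Centre of the square drive's top, 24 mm above the shoulder; axes of the case. The drive is 19 mm square, top edges chamfered 1.5 mm. It stands at the angle where the spindle stopped, -45 to +45 degrees about z from parallel to the case: not measured, to be seen or felt. A brake holds it against 0.2 N m. The chuck goes on only when turned to match it within about 4 degrees.
- drive_ball (a joint): How far the 9 mm spring ball in one side of the drive, 13 mm above the shoulder, is pressed in: 0 = out fully, 3 mm proud; 0.003 m = flush. The chuck meets it with its underside about 15 mm above the shoulder; to force it back takes 8 to 18 N, then sliding on takes a few newtons. The ball springs out into the groove over the last 6 mm, before the underside meets the shoulder.
- timer: Bench timer, 62 x 62 x 22 mm, lying behind and to the right of the tightener. Origin: centre of its underside. Leave it alone. (Above it a white lamp bar hangs along y, 0.47 to 0.53 m over the bench, 0.58 to 0.64 m in front of the robot's base axis, its left end at about y = 0.05 m: keep the wrist clear of it.)
- loose_cap: Screw cap 38 mm across, 34 mm high, standing on the bench in front and to the right of the tightener. Origin: centre of its underside. Leave it alone.

How it is judged:
By the outcome, as a careful person would: the job done as asked, in the order asked, and still so for the second after the job is handed in, with the robot touching nothing.
It also fails if it takes over 67 s, if anything falls off the work surface, if the arm or the gripper's body presses on something with over 40 N, if the wrist force passes 120 N, or if a joint passes its speed limit or range.

## Working session

There is one attempt and no reset: what is moved stays moved. The work goes in short steps, Python scripts to look and compute and a tool call to move; the robot and the scene stay as the last step left them, time stands still between calls to the robot, and variables do not carry over. Pictures are saved under pics/ and viewed, about 8 in all and at most 12, crops included, and the job is handed in when it is done.

Besides the shell and the picture viewer there is one more tool, called after "Call:" as name(argument=value, ...), one argument or row to a line, values as JSON. move_arm: Moves the arm, as the interface text tells. Its arguments: {"type":"object","properties":{"deltas":{"type":"array","items":{"type":"object","properties":{"x":{"type":"number"},"y":{"type":"number"},"z":{"type":"number"},"wx":{"type":"number"},"wy":{"type":"number"},"wz":{"type":"number"},"hand":{"type":"number"}}}},"grip_force":{"type":"number"}},"required":["deltas"]}

```bash
mkdir -p pics; python3 - <<'E'
from cell import monitor, viewer, robot
import cv2,numpy as np
s=monitor.observe();print(s)
for n in("side","top"):
    p=viewer.camera_params(n);print(n,p)
    cv2.imwrite(f"pics/{n}0.png",viewer.read_camera(n)[:,:,::-1])
E
```

```text
{'time': 0.0, 'qpos': array([-1.38598695e+00,  3.42719357e-01,  1.52500038e+00, -2.57467535e-06,
        1.27538851e+00, -1.46025797e-01]), 'qvel': array([-0.00201125,  0.00058296,  0.00036787, -0.00019233, -0.00116189,
       -0.00016206]), 'joint_efforts': array([-3.75180180e-04, -4.31243777e+01, -2.44225109e+01,  7.19920266e-02,
        5.58947877e-02, -1.29730879e-04]), 'tool_pos': array([ 0.17047115, -0.49613326,  0.22605251]), 'tool_rot': array([-3.14009284e+00, -2.18093105e-04,  3.30835763e-01]), 'contact_force': array([ 0.90131705,  0.41130507, -0.6806011 ]), 'torque': array([-0.02259072, -0.01657044,  0.03773803]), 'opening': 0.09192701515925238}
side {'camera_matrix': array([[462.64196631,   0.        , 316.41147166],
       [  0.        , 462.64196631, 240.78573101],
       [  0.        ,   0.        ,   1.        ]]), 'R': array([[ 0.97261852, -0.23118836, -0.02377296],
       [-0.15406925, -0.56481053, -0.81071063],
       [ 0.17399964,  0.79217486, -0.5849642 ]]), 't': array([-0.5164197 ,  0.24308692,  0.7814618 ])}
top {'camera_matrix': array([[433.13217327,   0.        , 320.6000438 ],
       [  0.        , 433.13217327, 240.38266835],
       [  0.        ,   0.        ,   1.        ]]), 'R': array([[ 0.01471547, -0.99946729,  0.02913051],
       [-0.99968771, -0.01529472, -0.01976267],
       [ 0.02019769, -0.0288306 , -0.99938023]]), 't': array([0.13616774, 0.54907682, 0.95512277])}
```

View pics/top0.png

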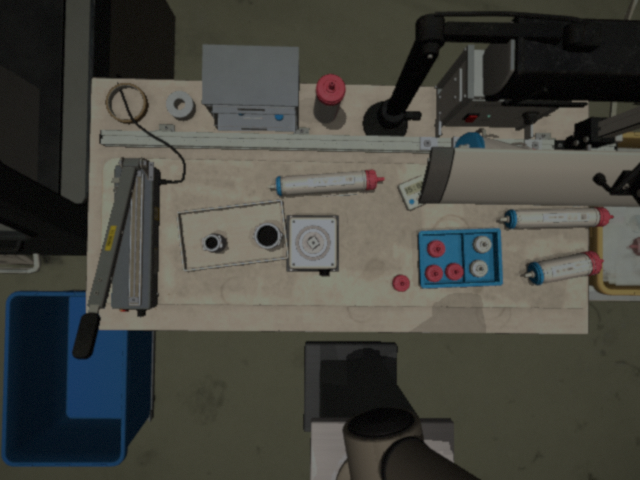

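View pics/side0.png

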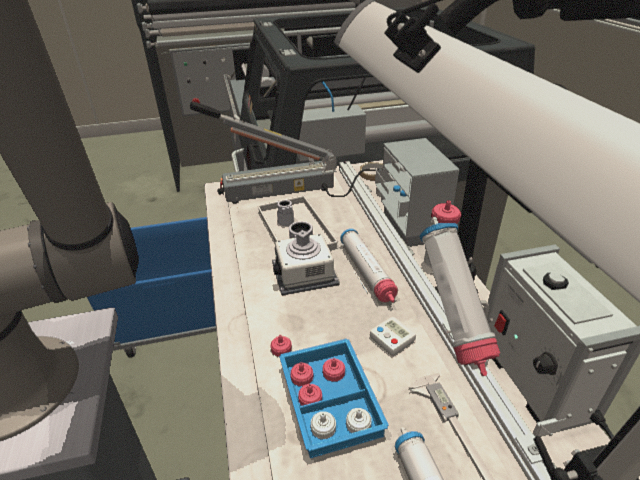

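The top view shows the wide chuck at about (267,236), the narrow one at (212,242) and the spindle at (313,243). The side view agrees with that layout. Next I'll enlarge this area and cast rays.

```bash
cat > h.py <<'E'
from cell import monitor, viewer, robot
import cv2,numpy as np
from scipy.spatial.transform import Rotation as Ro
def ray(p,uv,z):
    K,R,t=p["camera_matrix"],p["R"],p["t"]
    c=-R.T@t; d=R.T@np.linalg.inv(K)@np.array([uv[0],uv[1],1.])
    return c+d*(z-c[2])/d[2]
def proj(p,X):
    q=p["camera_matrix"]@(p["R"]@np.asarray(X,float)+p["t"]); return q[:2]/q[2]
E
python3 - <<'E'
from h import *
p=viewer.camera_params("top")
im=cv2.imread("pics/top0.png")
for n,uv,z in(("wide",(267,236),.056),("narrow",(212,242),.056),("drive",(313,243),.106),("shoulder",(313,243),.082)):
    print(n,ray(p,uv,z).round(4))
cv2.imwrite("pics/topc.png",cv2.resize(im[195:280,170:345],None,fx=4.5,fy=4.5,interpolation=cv2.INTER_CUBIC))
w=viewer.camera_params("wrist");s=monitor.observe()
T=Ro.from_euler("xyz",s["tool_rot"]).as_matrix()
print("wrist cam centre in tool",T.T@(-w["R"].T@w["t"]-s["tool_pos"])); print("cam->tool",T.T@w["R"].T,w["camera_matrix"])
E
```

```text
wide [0.5533 0.2578 0.056 ]
narrow [0.5391 0.3714 0.056 ]
drive [0.5395 0.1623 0.106 ]
shoulder [0.5398 0.162  0.082 ]
wrist cam centre in tool [ 0.06601941  0.00082209 -0.15852465]
cam->tool [[ 3.56202171e-04 -9.69343610e-01 -2.45708849e-01]
 [ 9.99999935e-01  3.58725169e-04  3.44887767e-05]
 [ 5.47104729e-05 -2.45708845e-01  9.69343675e-01]] [[405.72033278   0.         320.20081562]
 [  0.         405.72033278 243.2505125 ]
 [  0.           0.           1.        ]]
```

View pics/topc.png

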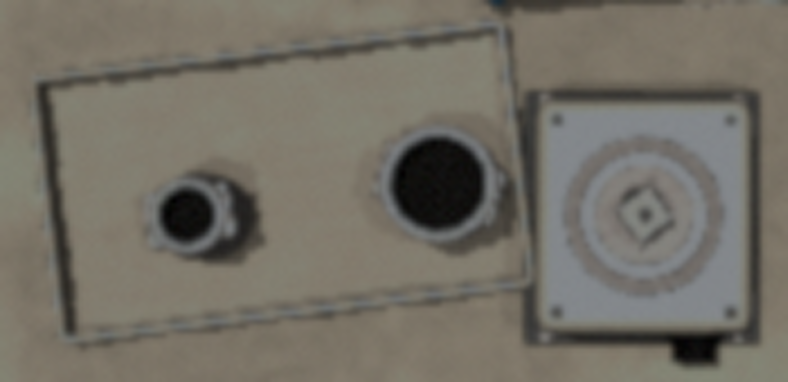

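The crop shows the wide chuck with its lands roughly along world y. The drive square is turned well off the case axes. I'll move the wrist camera over the spindle.

Call:
move_arm(
  deltas=[
    {"x": 0.02, "y": -0.018, "wz": 1},
    {"x": 0.055, "y": -0.049, "wz": 2},
    {"x": 0.09, "y": -0.08, "wz": 3},
    {"x": 0.13, "y": -0.116, "wz": 4.5},
    {"x": 0.17, "y": -0.152, "wz": 6},
    {"x": 0.21, "y": -0.187, "wz": 7},
    {"x": 0.25, "y": -0.223, "wz": 8.5},
    {"x": 0.28, "y": -0.25, "wz": 9.5},
  ],
)

```text
schema error: expected keys x, y, z, wx, wy, wz, hand
```

```bash
python3 - <<'E'
from h import *
s=monitor.observe();print(s)
T=Ro.from_euler("xyz",s["tool_rot"]).as_matrix()
print(T.T@(np.array([.54,.162,.226])-s["tool_pos"]),np.degrees(s["tool_rot"]))
E
```

```text
{'time': 0.1, 'qpos': array([-1.38598966e+00,  3.42656776e-01,  1.52489339e+00, -2.45348513e-05,
        1.27542183e+00, -1.45994214e-01]), 'qvel': array([ 0.0012199 , -0.00149237, -0.00262062, -0.00036447, -0.00136828,
        0.00035957]), 'joint_efforts': array([ 1.76556321e-03, -4.32005882e+01, -2.44693029e+01,  7.19596515e-02,
        5.25688590e-02, -3.73398439e-05]), 'tool_pos': array([ 0.17047056, -0.49617414,  0.22612234]), 'tool_rot': array([-3.14022457e+00, -1.77448466e-04,  3.30807919e-01]), 'contact_force': array([ 0.59507005,  0.26011097, -0.51420827]), 'torque': array([-0.0531694 , -0.02497841,  0.01600933]), 'opening': 0.09209903964997009}
[ 0.56327334 -0.50246148  0.0009097 ] [-1.79921615e+02 -1.01670482e-02  1.89538976e+01]
```

All keys are required.

Call:
move_arm(
  deltas=[
    {"x": 0.02, "y": -0.018, "z": 0, "wx": 0, "wy": 0, "wz": 1, "hand": 1},
    {"x": 0.055, "y": -0.049, "z": 0, "wx": 0, "wy": 0, "wz": 2, "hand": 1},
    {"x": 0.09, "y": -0.08, "z": 0, "wx": 0, "wy": 0, "wz": 3, "hand": 1},
    {"x": 0.13, "y": -0.116, "z": 0, "wx": 0, "wy": 0, "wz": 4.5, "hand": 1},
    {"x": 0.17, "y": -0.152, "z": 0, "wx": 0, "wy": 0, "wz": 6, "hand": 1},
    {"x": 0.21, "y": -0.187, "z": 0, "wx": 0, "wy": 0, "wz": 7, "hand": 1},
    {"x": 0.25, "y": -0.223, "z": 0, "wx": 0, "wy": 0, "wz": 8.5, "hand": 1},
    {"x": 0.28, "y": -0.25, "z": 0, "wx": 0, "wy": 0, "wz": 9.5, "hand": 1},
  ],
)

```text
time: 1.1
tool_pos: [0.3546, -0.1672, 0.2266]
tool_rot: [-3.141, 0.0, 0.165]
contact_force: [0.7, -0.7, -0.3]
opening: 0.0918
```

```bash
python3 - <<'E'
from h import *
s=monitor.observe()
T=Ro.from_euler("xyz",s["tool_rot"]).as_matrix()
print(T.T@(np.array([.54,.162,.226])-s["tool_pos"]),np.degrees(s["tool_rot"]),s["tool_pos"],s["qpos"],s["time"])
E
```

```text
[ 0.23701244 -0.29419191  0.00065079] [-1.79984555e+02  7.27819388e-03  9.46662506e+00] [ 0.35460205 -0.16716779  0.2266016 ] [-6.36743945e-01  9.55641763e-02  1.84964354e+00  1.03268860e-04
  1.19666701e+00  7.68790868e-01] 1.1
```

Call:
move_arm(
  deltas=[
    {"x": 0.03, "y": -0.037, "z": 0, "wx": 0, "wy": 0, "wz": 1, "hand": 1},
    {"x": 0.066, "y": -0.08, "z": 0, "wx": 0, "wy": 0, "wz": 2.5, "hand": 1},
    {"x": 0.1, "y": -0.123, "z": 0, "wx": 0, "wy": 0, "wz": 4, "hand": 1},
    {"x": 0.135, "y": -0.167, "z": 0, "wx": 0, "wy": 0, "wz": 5.5, "hand": 1},
    {"x": 0.17, "y": -0.21, "z": 0, "wx": 0, "wy": 0, "wz": 7, "hand": 1},
    {"x": 0.205, "y": -0.255, "z": 0, "wx": 0, "wy": 0, "wz": 8.5, "hand": 1},
    {"x": 0.23, "y": -0.285, "z": 0, "wx": 0, "wy": 0, "wz": 9.5, "hand": 1},
    {"x": 0.237, "y": -0.294, "z": 0, "wx": 0, "wy": 0, "wz": 9.5, "hand": 1},
  ],
)

```text
time: 2.1
tool_pos: [0.5399, 0.1616, 0.2258]
tool_rot: [3.141, 0.001, 0.002]
contact_force: [0.8, -0.7, -0.5]
opening: 0.0918
```

```bash
python3 - <<'E'
from h import *
s=monitor.observe();print(s["tool_pos"],np.degrees(s["tool_rot"]),s["qvel"].round(3))
viewer.read_camera("wrist")
s=monitor.observe();p=viewer.camera_params("wrist");im=viewer.read_camera("wrist")[:,:,::-1]
np.savez("w1.npz",camera_matrix=p["camera_matrix"],R=p["R"],t=p["t"])
print(s["tool_pos"],np.degrees(s["tool_rot"]))
print(proj(p,[.54,.162,.106]),proj(p,[.553,.258,.056]))
cv2.imwrite("pics/w1.png",im)
E
```

```text
[0.53990319 0.16160562 0.22579878] [1.79990876e+02 6.85327194e-02 9.72959660e-02] [ 0.094  0.091 -0.146 -0.013  0.07   0.108]
[0.53995251 0.16155419 0.22584445] [-1.79991402e+02  6.34677508e-02  7.75024376e-02]
[318.60657649 237.11056199] [201.32369218 207.20149958]
```

View pics/w1.png

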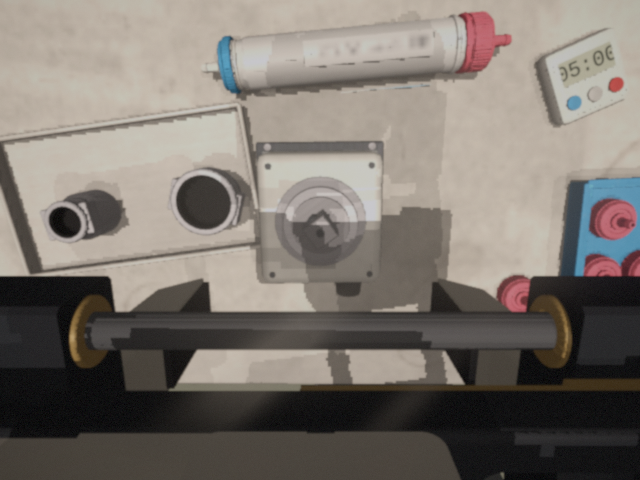

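The wrist view shows the spindle near (320,225), partly in the hand's shadow, and the wide chuck at (206,201) with lands to its left and right. I'll enlarge both with the contrast evened out.

```bash
python3 - <<'E'
from h import *
im=cv2.imread("pics/w1.png")
f=lambda x0,y0,w,h:cv2.resize(im[y0:y0+h,x0:x0+w],None,fx=8,fy=8,interpolation=cv2.INTER_CUBIC)
g=lambda a:cv2.createCLAHE(4,(3,3)).apply(cv2.cvtColor(a,cv2.COLOR_BGR2GRAY))
cv2.imwrite("pics/w1c.png",np.hstack([g(f(156,160,100,75))[:, :],g(f(270,180,100,75))])[:, :][::1,::1] if 0 else np.hstack([cv2.resize(g(f(158,158,96,90)),(396,372)),cv2.resize(g(f(272,183,96,90)),(396,372))]))
E
```

```text
(no output)
```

View pics/w1c.png

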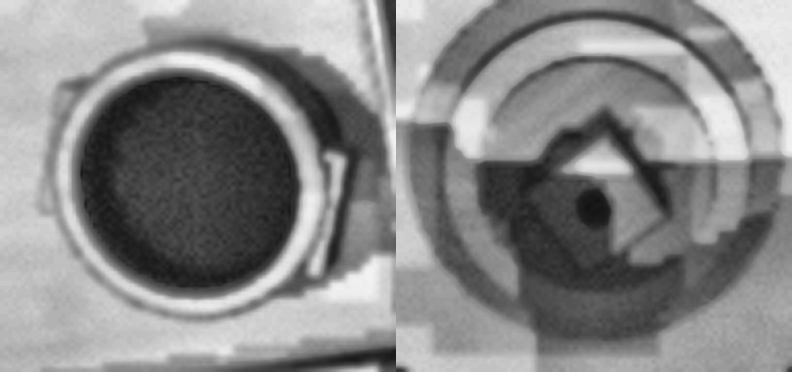

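```bash
python3 - <<'E'
from h import *
p=np.load("w1.npz"); q=lambda x,y:(158+(x+.5)/4.125-.5,158+(y+.5)/4.125-.5)
r=lambda x,y:(272+(x+.5)/4.125-.5,183+(y+.5)/4.125-.5)
print("chuck",ray(p,q(188.5,186.5),.056))
for a,b in(((342,155),(318,275)),((70,90),(45,210))):
    d=ray(p,q(*a),.054)-ray(p,q(*b),.054);print(np.degrees(np.arctan2(d[1],d[0])))
print("chuck land mid",(ray(p,q(330,215),.054)+ray(p,q(57,150),.054))/2, np.linalg.norm(ray(p,q(330,215),.054)-ray(p,q(57,150),.054)))
print("drivehole",ray(p,r(594,208)if 0 else (272+(594-396)/4.125,183+208/4.125),.106))
pt=viewer.camera_params("top")
for c in((637,182),(673,213),(655,243),(617,210),(645,214)):print(ray(pt,(170+c[0]/4.5,195+c[1]/4.5),.106))
# chuck rim in wrist picture by mask
im=cv2.cvtColor(cv2.imread("pics/w1.png"),cv2.COLOR_BGR2GRAY)[160:250,160:250]
c,_=cv2.findContours((im<60).astype(np.uint8),0,1)
for k in c:
    if cv2.contourArea(k)>800:
        e=cv2.fitEllipse(k);print(e,ray(p,(e[0][0]+160,e[0][1]+160),.056))
E
```

```text
chuck [0.55659342 0.25612197 0.056     ]
-13.836402283497675
-16.525718684542277
chuck land mid [0.55706016 0.2555264  0.054     ] 0.05484988855990346
drivehole [0.54266768 0.16102176 0.106     ]
[0.55438091 0.16536831 0.106     ]
[0.54101227 0.14936016 0.106     ]
[0.5277276  0.15706651 0.106     ]
[0.54195569 0.17395416 0.106     ]
[0.54038693 0.1616456  0.106     ]
((42.48151397705078, 42.31001663208008), (47.50894546508789, 52.8520622253418), 128.1803436279297) [0.55702105 0.25677351 0.056     ]
```

Call:
move_arm(
  deltas=[
    {"x": 0.001, "y": -0.015, "z": 0, "wx": 0, "wy": 0, "wz": 2, "hand": 1},
    {"x": 0.005, "y": -0.04, "z": 0, "wx": 0, "wy": 0, "wz": 5, "hand": 1},
    {"x": 0.01, "y": -0.07, "z": 0, "wx": 0, "wy": 0, "wz": 9, "hand": 1},
    {"x": 0.013, "y": -0.09, "z": 0, "wx": 0, "wy": 0, "wz": 11, "hand": 1},
    {"x": 0.014, "y": -0.095, "z": 0, "wx": 0, "wy": 0, "wz": 11.5, "hand": 1},
    {"x": 0.014, "y": -0.095, "z": 0, "wx": 0, "wy": 0, "wz": 11.5, "hand": 1},
  ],
)

```text
time: 2.95
tool_pos: [0.5536, 0.2536, 0.2267]
tool_rot: [3.141, 0.0, -0.202]
contact_force: [-0.3, 0.4, -0.1]
opening: 0.0919
```

```bash
python3 - <<'E'
from h import *
s=monitor.observe();p=viewer.camera_params("wrist");im=viewer.read_camera("wrist")[:,:,::-1]
np.savez("w2.npz",camera_matrix=p["camera_matrix"],R=p["R"],t=p["t"])
cv2.imwrite("pics/w2.png",im)
print(s["tool_pos"],np.degrees(s["tool_rot"]))
a=proj(p,[.54,.162,.106]);b=proj(p,[.553,.258,.056]);print(a,b)
def crop(c,w=64):
    x,y=(c-w/2).astype(int);print(x,y);return cv2.resize(im[y:y+w,x:x+w],(390,390),interpolation=cv2.INTER_CUBIC)
o=np.hstack([crop(a),crop(b,90)])
cv2.imwrite("pics/w2c.png",cv2.convertScaleAbs(o,alpha=1.3))
E
```

```text
[0.55358122 0.25357638 0.22668336] [ 1.79958427e+02  1.26054708e-02 -1.15531495e+01]
[450.56336656 230.27990699] [314.33450763 224.91627237]
418 198
269 179
```

View pics/w2c.png

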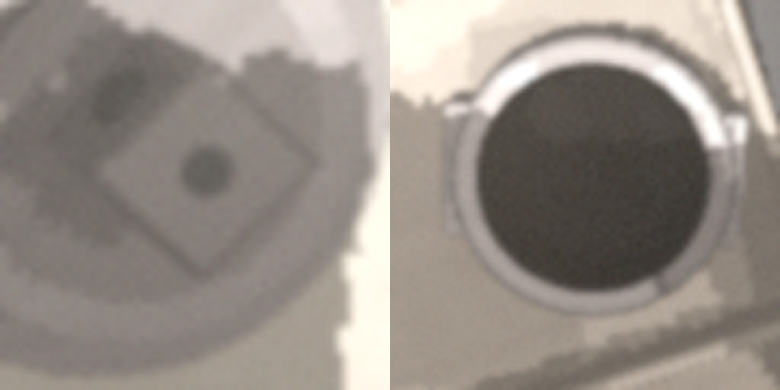

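The left crop shows the drive top's four corners at about (220,68), (315,160), (205,275) and (100,180), with the hole at (207,170). The right crop shows the chuck lands nearly parallel to the image columns, so the hand yaw already matches.

```bash
python3 - <<'E'
from h import *
p=np.load("w2.npz"); im=cv2.imread("pics/w2.png");g=cv2.cvtColor(im,cv2.COLOR_BGR2GRAY)
f=lambda x,y:ray(p,(418+(x+.5)*64/390-.5,198+(y+.5)*64/390-.5),.106)
C=np.array([f(*c)[:2] for c in((220,68),(315,160),(205,275),(100,180))])
print(C,C.mean(0),"hole",f(207,170))
for i in range(4):
    d=C[(i+1)%4]-C[i];print(np.linalg.norm(d),(np.degrees(np.arctan2(d[1],d[0])))%90)
h=lambda x,y:ray(p,(269+(x-390+.5)*90/390-.5,179+(y+.5)*90/390-.5),.054)
L=[h(447,105),h(448,232),h(745,118),h(739,238)]
for a,b in((L[0],L[1]),(L[2],L[3])):
    d=a-b;print("land",np.degrees(np.arctan2(d[1],d[0])),(a+b)[:2]/2)
print("land mid",sum(L)/4)
c,_=cv2.findContours((g[170:290,260:370]<75).astype(np.uint8),0,1)
k=max(c,key=cv2.contourArea);e=cv2.fitEllipse(k)
X=ray(p,(e[0][0]+260,e[0][1]+170),.056);print(e,X)
s=monitor.observe();T=Ro.from_euler("xyz",s["tool_rot"]).as_matrix()
print("tool delta",T.T@(X-s["tool_pos"]),s["qpos"])
E
```

```text
[[0.55482021 0.157998  ]
 [0.54197916 0.14857089]
 [0.53091598 0.16264691]
 [0.54459276 0.17313622]] [0.54307703 0.16058801] hole [0.54329617 0.1608977  0.106     ]
0.015929940490419972 36.28381323217175
0.01790329857890227 38.16592159264158
0.017236005006060498 37.48614580144059
0.018269273491955115 34.0431603409203
land -12.419235233055229 [0.56401046 0.28321201]
land -13.319436079971839 [0.55094032 0.2283547 ]
land mid [0.55747539 0.25578335 0.054     ]
((55.53374099731445, 49.9952507019043), (50.504295349121094, 52.461673736572266), 102.32935333251953) [0.55685731 0.25618801 0.056     ]
tool delta [ 0.00263502 -0.00345747  0.17075202] [ 3.03783608e-01  4.98466309e-01  1.27696532e+00 -5.53235039e-04
  1.36661174e+00  2.07663920e+00]
```

Measurements:
- **Chuck:** centre (0.557, 0.256), yaw about −12.8°.
- **Drive:** centre (0.543, 0.161), yaw about 36.5°.

A direct grip on the lands would put the right finger against the case and the 190 mm body on the drive. So I'll first grip the cup crosswise, carry the chuck a little to +y inside the tray, and regrip it on the lands there.

Call:
move_arm(
  deltas=[
    {"x": 0.001, "y": -0.001, "z": 0, "wx": 0, "wy": 0, "wz": -9, "hand": 1},
    {"x": 0.002, "y": -0.002, "z": 0.01, "wx": 0, "wy": 0, "wz": -19, "hand": 1},
    {"x": 0.003, "y": -0.003, "z": 0.02, "wx": 0, "wy": 0, "wz": -29, "hand": 1},
    {"x": 0.003, "y": -0.003, "z": 0.03, "wx": 0, "wy": 0, "wz": -39, "hand": 1},
    {"x": 0.003, "y": -0.003, "z": 0.04, "wx": 0, "wy": 0, "wz": -49, "hand": 1},
    {"x": 0.003, "y": -0.003, "z": 0.05, "wx": 0, "wy": 0, "wz": -59, "hand": 1},
    {"x": 0.003, "y": -0.003, "z": 0.06, "wx": 0, "wy": 0, "wz": -69, "hand": 1},
    {"x": 0.003, "y": -0.003, "z": 0.07, "wx": 0, "wy": 0, "wz": -79, "hand": 1},
  ],
)

```text
time: 4.0
tool_pos: [0.5573, 0.2558, 0.1566]
tool_rot: [3.141, 0.0, 1.182]
contact_force: [1.0, 0.9, 0.8]
opening: 0.0916
```

Call:
move_arm(
  deltas=[
    {"x": 0, "y": 0, "z": 0.015, "wx": 0, "wy": 0, "wz": -7, "hand": 1},
    {"x": 0, "y": 0, "z": 0.035, "wx": 0, "wy": 0, "wz": -9, "hand": 1},
    {"x": 0, "y": 0, "z": 0.035, "wx": 0, "wy": 0, "wz": -9, "hand": 1},
  ],
)

```text
time: 4.38
tool_pos: [0.5564, 0.2557, 0.1204]
tool_rot: [-3.139, 0.002, 1.333]
contact_force: [-0.4, 0.2, 0.7]
opening: 0.0918
```

```bash
python3 - <<'E'
from h import *
s=monitor.observe();T=Ro.from_euler("xyz",s["tool_rot"]).as_matrix()
print(s["tool_pos"],np.degrees(s["tool_rot"]),s["qvel"].round(2))
print("delta",T.T@(np.array([.5571,.256,.026])-s["tool_pos"]))
E
```

```text
[0.55635778 0.25568202 0.12044344] [-1.79838593e+02  1.19123623e-01  7.63856393e+01] [ 0.01 -0.02 -0.04  0.    0.02  0.02]
delta [0.00068011 0.00091257 0.09444003]
```

Call:
move_arm(
  deltas=[
    {"x": 0, "y": 0, "z": 0.02, "wx": 0, "wy": 0, "wz": 0, "hand": 1},
    {"x": 0, "y": 0, "z": 0.045, "wx": 0, "wy": 0, "wz": 0, "hand": 1},
    {"x": 0, "y": 0, "z": 0.07, "wx": 0, "wy": 0, "wz": 0, "hand": 1},
    {"x": 0, "y": 0, "z": 0.088, "wx": 0, "wy": 0, "wz": 0, "hand": 1},
    {"x": 0, "y": 0, "z": 0.094, "wx": 0, "wy": 0, "wz": 0, "hand": 1},
    {"x": 0, "y": 0, "z": 0.094, "wx": 0, "wy": 0, "wz": 0, "hand": 0.65},
    {"x": 0, "y": 0, "z": 0.094, "wx": 0, "wy": 0, "wz": 0, "hand": 0.5},
    {"x": 0, "y": 0, "z": 0.094, "wx": 0, "wy": 0, "wz": 0, "hand": 0.4},
  ],
  grip_force=25,
)

```text
time: 5.38
tool_pos: [0.5577, 0.2573, 0.0285]
tool_rot: [3.14, -0.001, 1.334]
contact_force: [-0.3, 0.4, 0.4]
opening: 0.0667
```

Call:
move_arm(
  deltas=[
    {"x": 0, "y": 0, "z": 0, "wx": 0, "wy": 0, "wz": 0, "hand": 0.4},
    {"x": 0, "y": 0, "z": 0, "wx": 0, "wy": 0, "wz": 0, "hand": 0.4},
    {"x": 0, "y": 0, "z": 0, "wx": 0, "wy": 0, "wz": 0, "hand": 0.4},
  ],
)

```text
time: 5.75
tool_pos: [0.5572, 0.2572, 0.028]
tool_rot: [-3.142, -0.0, 1.334]
contact_force: [-1.4, -0.2, 4.0]
opening: 0.0524
```

Call:
move_arm(
  deltas=[
    {"x": 0, "y": 0, "z": -0.005, "wx": 0, "wy": 0, "wz": 0, "hand": 0.4},
    {"x": 0.003, "y": 0, "z": -0.009, "wx": 0, "wy": 0, "wz": 0, "hand": 0.4},
    {"x": 0.011, "y": 0, "z": -0.009, "wx": 0, "wy": 0, "wz": 0, "hand": 0.4},
    {"x": 0.02, "y": 0, "z": -0.009, "wx": 0, "wy": 0, "wz": 0, "hand": 0.4},
    {"x": 0.028, "y": 0, "z": -0.009, "wx": 0, "wy": 0, "wz": 0, "hand": 0.4},
    {"x": 0.03, "y": 0, "z": -0.008, "wx": 0, "wy": 0, "wz": 0, "hand": 0.4},
    {"x": 0.03, "y": 0, "z": -0.004, "wx": 0, "wy": 0, "wz": 0, "hand": 0.4},
    {"x": 0.03, "y": 0, "z": -0.001, "wx": 0, "wy": 0, "wz": 0, "hand": 0.4},
  ],
)

```text
time: 6.75
tool_pos: [0.564, 0.286, 0.0281]
tool_rot: [-3.141, 0.001, 1.334]
contact_force: [-0.5, -0.3, -4.9]
opening: 0.0527
```

Call:
move_arm(
  deltas=[
    {"x": 0, "y": 0, "z": 0.001, "wx": 0, "wy": 0, "wz": 0, "hand": 0.4},
    {"x": 0, "y": 0, "z": 0.001, "wx": 0, "wy": 0, "wz": 0, "hand": 0.4},
  ],
)

```text
time: 7.0
tool_pos: [0.5642, 0.286, 0.028]
tool_rot: [-3.142, 0.0, 1.334]
contact_force: [-2.5, -1.2, 0.0]
opening: 0.0523
```

Call:
move_arm(
  deltas=[
    {"x": 0, "y": 0, "z": 0, "wx": 0, "wy": 0, "wz": 0, "hand": 0.6},
    {"x": 0, "y": 0, "z": 0, "wx": 0, "wy": 0, "wz": 0, "hand": 0.8},
    {"x": 0, "y": 0, "z": 0, "wx": 0, "wy": 0, "wz": 0, "hand": 0.9},
    {"x": 0, "y": 0, "z": -0.01, "wx": 0, "wy": 0, "wz": 0, "hand": 0.95},
    {"x": 0, "y": 0, "z": -0.03, "wx": 0, "wy": 0, "wz": 0, "hand": 0.95},
    {"x": 0, "y": 0, "z": -0.06, "wx": 0, "wy": 0, "wz": 0, "hand": 0.95},
    {"x": 0, "y": 0, "z": -0.09, "wx": 0, "wy": 0, "wz": 5, "hand": 0.95},
    {"x": 0, "y": 0, "z": -0.12, "wx": 0, "wy": 0, "wz": 14, "hand": 0.95},
  ],
)

```text
time: 8.0
tool_pos: [0.5644, 0.2863, 0.1495]
tool_rot: [3.141, -0.001, 1.086]
contact_force: [-0.2, -0.4, -0.2]
opening: 0.0874
```

Call:
move_arm(
  deltas=[
    {"x": 0, "y": 0, "z": 0, "wx": 0, "wy": 0, "wz": 10, "hand": 0.95},
    {"x": 0, "y": 0, "z": 0, "wx": 0, "wy": 0, "wz": 20, "hand": 0.95},
    {"x": 0, "y": 0, "z": 0, "wx": 0, "wy": 0, "wz": 30, "hand": 0.95},
    {"x": 0, "y": 0, "z": 0, "wx": 0, "wy": 0, "wz": 40, "hand": 0.95},
    {"x": 0, "y": 0, "z": 0, "wx": 0, "wy": 0, "wz": 50, "hand": 0.95},
    {"x": 0, "y": 0, "z": 0, "wx": 0, "wy": 0, "wz": 60, "hand": 0.95},
    {"x": 0, "y": 0, "z": 0, "wx": 0, "wy": 0, "wz": 70, "hand": 0.95},
    {"x": 0, "y": 0, "z": 0, "wx": 0, "wy": 0, "wz": 75, "hand": 0.95},
  ],
)

```text
time: 9.0
tool_pos: [0.5644, 0.2863, 0.1485]
tool_rot: [-3.141, -0.001, -0.223]
contact_force: [0.1, -0.1, -0.8]
opening: 0.0874
```

Call:
move_arm(
  deltas=[
    {"x": 0, "y": 0, "z": 0, "wx": 0, "wy": 0, "wz": 0, "hand": 0.95},
    {"x": 0, "y": 0, "z": 0, "wx": 0, "wy": 0, "wz": 0, "hand": 0.95},
  ],
)

```text
time: 9.25
tool_pos: [0.5644, 0.2863, 0.1481]
tool_rot: [-3.141, -0.0, -0.217]
contact_force: [0.1, -0.2, -0.0]
opening: 0.0875
```

```bash
python3 - <<'E'
from h import *
s=monitor.observe();p=viewer.camera_params("wrist");im=viewer.read_camera("wrist")[:,:,::-1]
np.savez("w3.npz",camera_matrix=p["camera_matrix"],R=p["R"],t=p["t"]);cv2.imwrite("pics/w3.png",im)
print(s["tool_pos"],np.degrees(s["tool_rot"]))
b=proj(p,[.564,.2855,.056]);a=proj(p,[.5432,.1608,.106]);print(b,a)
x,y=(b-60).astype(int);print(x,y)
x2,y2=(a-40).astype(int);print(x2,y2)
o=np.hstack([cv2.resize(q,(396,396),interpolation=cv2.INTER_CUBIC) for q in(im[y:y+120,x:x+120],im[max(y2,0):y2+80,x2:x2+80])])
cv2.imwrite("pics/w3c.png",cv2.convertScaleAbs(o,alpha=1.4))
E
```

```text
[0.56437235 0.28630284 0.14807042] [-1.79989165e+02 -2.49790218e-02 -1.24460626e+01]
[320.71281906 247.95186856] [565.68644319 260.66680925]
260 187
525 220
```

View pics/w3c.png

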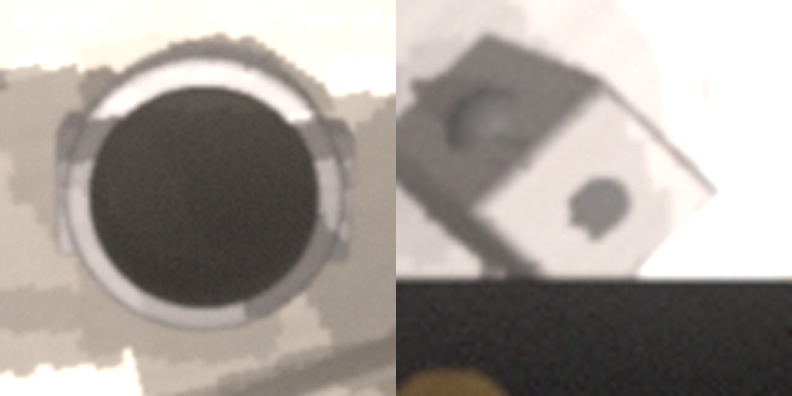

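The left crop shows the lands parallel to the hand and the chuck centred between the fingers. The right crop shows the drive's top corners sharply at (472,205), (605,82) and (715,190), the ball on its upper-left face and the hole at (600,208).

```bash
python3 - <<'E'
from h import *
p=np.load("w3.npz")
f=lambda x,y:ray(p,(525+(x-396+.5)/4.95-.5,220+(y+.5)/4.95-.5),.106)[:2]
A,B,C=f(472,205),f(605,82),f(715,190)
for d in(B-A,C-B):print(np.linalg.norm(d),np.degrees(np.arctan2(d[1],d[0]))%90)
print("centre",(A+C)/2,"hole",f(600,208))
g=cv2.cvtColor(cv2.imread("pics/w3.png"),cv2.COLOR_BGR2GRAY)[195:300,270:375]
k=max(cv2.findContours((g<75).astype(np.uint8),0,1)[0],key=cv2.contourArea);e=cv2.fitEllipse(k)
X=ray(p,(e[0][0]+270,e[0][1]+195),.056);print(e,X)
q=lambda x,y:ray(p,(260+(x+.5)*120/396-.5,187+(y+.5)*120/396-.5),.054)
for a,b in((q(57,125),q(62,252)),(q(350,125),q(347,255))):
    d=a-b;print("land",np.degrees(np.arctan2(d[1],d[0])))
s=monitor.observe();T=Ro.from_euler("xyz",s["tool_rot"]).as_matrix()
print(T.T@(X-s["tool_pos"]))
E
```

```text
0.017734408836210993 35.48709819224091
0.017489578000310882 36.33530283623293
centre [0.54396538 0.16136499] hole [0.54266818 0.16077224]
((51.61103820800781, 51.571044921875), (65.2845458984375, 68.69243621826172), 98.58009338378906) [0.56476762 0.28474386 0.056     ]
land -11.711845989952787
land -12.143634220199075
[0.00069944 0.00143007 0.09197486]
```

Call:
move_arm(
  deltas=[
    {"x": 0.0005, "y": 0.001, "z": 0.02, "wx": 0, "wy": 0, "wz": 0, "hand": 0.95},
    {"x": 0.0005, "y": 0.001, "z": 0.05, "wx": 0, "wy": 0, "wz": 0, "hand": 0.95},
    {"x": 0.0005, "y": 0.001, "z": 0.08, "wx": 0, "wy": 0, "wz": 0, "hand": 0.95},
    {"x": 0.0005, "y": 0.001, "z": 0.105, "wx": 0, "wy": 0, "wz": 0, "hand": 0.95},
    {"x": 0.0005, "y": 0.001, "z": 0.119, "wx": 0, "wy": 0, "wz": 0, "hand": 0.95},
    {"x": 0.0005, "y": 0.001, "z": 0.122, "wx": 0, "wy": 0, "wz": 0, "hand": 0.95},
    {"x": 0.0005, "y": 0.001, "z": 0.122, "wx": 0, "wy": 0, "wz": 0, "hand": 0.7},
    {"x": 0.0005, "y": 0.001, "z": 0.122, "wx": 0, "wy": 0, "wz": 0, "hand": 0.5},
  ],
  grip_force=45,
)

```text
time: 10.3
tool_pos: [0.5652, 0.2854, 0.0268]
tool_rot: [-3.141, -0.002, -0.219]
contact_force: [0.4, 0.2, 0.1]
opening: 0.072
```

Call:
move_arm(
  deltas=[
    {"x": 0, "y": 0, "z": 0, "wx": 0, "wy": 0, "wz": 0, "hand": 0.4},
    {"x": 0, "y": 0, "z": 0, "wx": 0, "wy": 0, "wz": 0, "hand": 0.4},
    {"x": 0, "y": 0, "z": 0, "wx": 0, "wy": 0, "wz": 0, "hand": 0.4},
    {"x": 0, "y": 0, "z": 0, "wx": 0, "wy": 0, "wz": 0, "hand": 0.4},
  ],
)

```text
time: 10.8
tool_pos: [0.5649, 0.2853, 0.0263]
tool_rot: [-3.141, -0.001, -0.219]
contact_force: [-1.1, -0.5, 4.8]
opening: 0.0573
```

Call:
move_arm(
  deltas=[
    {"x": 0, "y": 0, "z": -0.005, "wx": 0, "wy": 0, "wz": 0, "hand": 0.4},
    {"x": 0, "y": 0, "z": -0.02, "wx": 0, "wy": 0, "wz": 0, "hand": 0.4},
    {"x": 0, "y": 0, "z": -0.045, "wx": 0, "wy": 0, "wz": 0, "hand": 0.4},
    {"x": 0, "y": 0, "z": -0.07, "wx": 0, "wy": 0, "wz": 0, "hand": 0.4},
    {"x": 0, "y": 0, "z": -0.095, "wx": 0, "wy": 0, "wz": -8, "hand": 0.4},
    {"x": 0, "y": 0, "z": -0.12, "wx": 0, "wy": 0, "wz": -17, "hand": 0.4},
    {"x": 0, "y": 0, "z": -0.138, "wx": 0, "wy": 0, "wz": -26, "hand": 0.4},
    {"x": 0, "y": 0, "z": -0.14, "wx": 0, "wy": 0, "wz": -35, "hand": 0.4},
  ],
)

```text
time: 11.8
tool_pos: [0.5652, 0.2854, 0.1681]
tool_rot: [3.141, -0.003, 0.397]
contact_force: [-0.1, 0.2, -4.0]
opening: 0.0574
```

Call:
move_arm(
  deltas=[
    {"x": 0, "y": 0, "z": 0, "wx": 0, "wy": 0, "wz": -8, "hand": 0.4},
    {"x": 0, "y": 0, "z": 0, "wx": 0, "wy": 0, "wz": -13.5, "hand": 0.4},
    {"x": 0, "y": 0, "z": 0, "wx": 0, "wy": 0, "wz": -13.5, "hand": 0.4},
  ],
)

```text
time: 12.18
tool_pos: [0.5643, 0.2851, 0.166]
tool_rot: [-3.142, 0.0, 0.627]
contact_force: [0.3, -0.4, -3.9]
opening: 0.0577
```

```bash
python3 - <<'E'
from h import *
s=monitor.observe();T=Ro.from_euler("xyz",s["tool_rot"]).as_matrix()
print(s["tool_pos"],np.degrees(s["tool_rot"]),s["contact_force"],s["opening"])
print("delta",T.T@(np.array([.5432,.161,.160])-s["tool_pos"]))
E
```

```text
[0.56434202 0.28508525 0.16597947] [-1.79999784e+02  2.10522543e-02  3.59008789e+01] [ 0.31070397 -0.39159289 -3.93220321] 0.057709681181249604
delta [-0.08988523  0.08811577  0.00601216]
```

Call:
move_arm(
  deltas=[
    {"x": -0.008, "y": 0.008, "z": 0, "wx": 0, "wy": 0, "wz": 0, "hand": 0.4},
    {"x": -0.023, "y": 0.022, "z": 0, "wx": 0, "wy": 0, "wz": 0, "hand": 0.4},
    {"x": -0.04, "y": 0.039, "z": 0, "wx": 0, "wy": 0, "wz": 0, "hand": 0.4},
    {"x": -0.057, "y": 0.056, "z": 0, "wx": 0, "wy": 0, "wz": 0, "hand": 0.4},
    {"x": -0.074, "y": 0.072, "z": 0, "wx": 0, "wy": 0, "wz": 0, "hand": 0.4},
    {"x": -0.086, "y": 0.084, "z": 0.005, "wx": 0, "wy": 0, "wz": 0, "hand": 0.4},
    {"x": -0.09, "y": 0.088, "z": 0.012, "wx": 0, "wy": 0, "wz": 0, "hand": 0.4},
    {"x": -0.09, "y": 0.088, "z": 0.018, "wx": 0, "wy": 0, "wz": 0, "hand": 0.4},
  ],
)

```text
time: 13.18
tool_pos: [0.5433, 0.161, 0.147]
tool_rot: [-3.141, 0.0, 0.627]
contact_force: [0.5, -0.9, -3.9]
opening: 0.0578
```

Call:
move_arm(
  deltas=[
    {"x": 0, "y": 0, "z": 0.004, "wx": 0, "wy": 0, "wz": 0, "hand": 0.4},
    {"x": 0, "y": 0, "z": 0.004, "wx": 0, "wy": 0, "wz": 0, "hand": 0.4},
    {"x": 0, "y": 0, "z": 0.004, "wx": 0, "wy": 0, "wz": 0, "hand": 0.4},
  ],
)

```text
time: 13.55
tool_pos: [0.5435, 0.1615, 0.1438]
tool_rot: [3.141, -0.0, 0.628]
contact_force: [-0.2, -1.2, -3.6]
opening: 0.0576
```

```bash
python3 - <<'E'
from h import *
s=monitor.observe();print(s["tool_pos"],np.degrees(s["tool_rot"]),s["contact_force"],s["torque"])
p=viewer.camera_params("side");im=viewer.read_camera("side")[:,:,::-1]
a=proj(p,[.5432,.161,.1]);print(a,proj(p,[.5432,.161,.106]));x,y=(a-40).astype(int);print(x,y)
cv2.imwrite("pics/s2.png",cv2.convertScaleAbs(cv2.resize(im[y:y+70,x:x+90],None,fx=8,fy=8,interpolation=cv2.INTER_CUBIC),alpha=1.3))
E
```

```text
[0.54350813 0.16152454 0.14375115] [ 1.79991897e+02 -1.25209799e-02  3.59857476e+01] [-0.17747639 -1.17411002 -3.5988752 ] [-0.04755746  0.01980299 -0.05290234]
[302.8546937  234.61288179] [302.73406694 232.1996602 ]
262 194
```

View pics/s2.png

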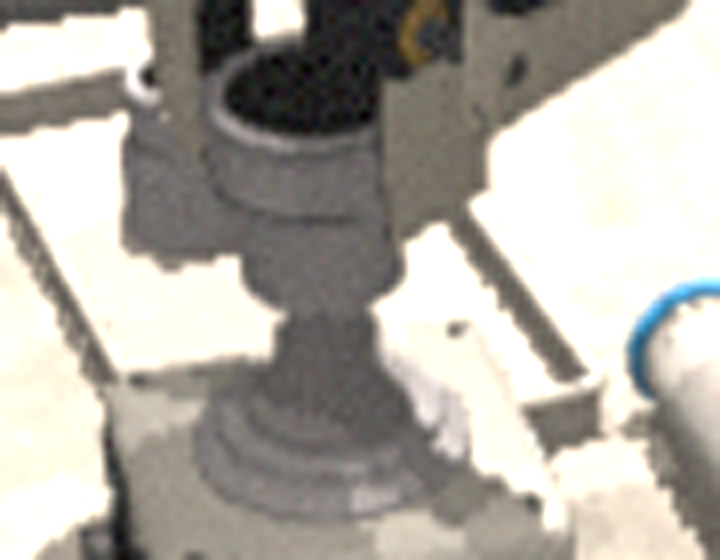

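The side view shows the chuck's foot (centre x≈324) over the drive (x≈328), aligned within about half a camera pixel. I'll lower it gently.

Call:
move_arm(
  deltas=[
    {"x": 0, "y": 0, "z": 0.003, "wx": 0, "wy": 0, "wz": 0, "hand": 0.4},
    {"x": 0, "y": 0, "z": 0.006, "wx": 0, "wy": 0, "wz": 0, "hand": 0.4},
    {"x": 0, "y": 0, "z": 0.009, "wx": 0, "wy": 0, "wz": 0, "hand": 0.4},
    {"x": 0, "y": 0, "z": 0.012, "wx": 0, "wy": 0, "wz": 0, "hand": 0.4},
    {"x": 0, "y": 0, "z": 0.014, "wx": 0, "wy": 0, "wz": 0, "hand": 0.4},
    {"x": 0, "y": 0, "z": 0.016, "wx": 0, "wy": 0, "wz": 0, "hand": 0.4},
    {"x": 0, "y": 0, "z": 0.016, "wx": 0, "wy": 0, "wz": 0, "hand": 0.4},
  ],
)

```text
time: 14.48
tool_pos: [0.5434, 0.1611, 0.1276]
tool_rot: [-3.142, 0.0, 0.628]
contact_force: [1.6, 0.0, -4.2]
opening: 0.0576
```

Call:
move_arm(
  deltas=[
    {"x": 0, "y": 0, "z": 0.001, "wx": 0, "wy": 0, "wz": 0, "hand": 0.4},
    {"x": 0, "y": 0, "z": 0.002, "wx": 0, "wy": 0, "wz": 0, "hand": 0.4},
    {"x": 0, "y": 0, "z": 0.003, "wx": 0, "wy": 0, "wz": 0, "hand": 0.4},
    {"x": 0, "y": 0, "z": 0.004, "wx": 0, "wy": 0, "wz": 0, "hand": 0.4},
    {"x": 0, "y": 0, "z": 0.004, "wx": 0, "wy": 0, "wz": 0, "hand": 0.4},
  ],
)

```text
time: 15.1
tool_pos: [0.5433, 0.1614, 0.1235]
tool_rot: [-3.141, -0.0, 0.628]
contact_force: [0.1, 4.2, -4.7]
opening: 0.0578
```

Call:
move_arm(
  deltas=[
    {"x": 0.0003, "y": -0.0004, "z": 0.001, "wx": 0, "wy": 0, "wz": 0, "hand": 0.4},
    {"x": 0.0003, "y": -0.0004, "z": 0.002, "wx": 0, "wy": 0, "wz": 0, "hand": 0.4},
    {"x": 0.0003, "y": -0.0004, "z": 0.003, "wx": 0, "wy": 0, "wz": 0, "hand": 0.4},
    {"x": 0.0003, "y": -0.0004, "z": 0.004, "wx": 0, "wy": 0, "wz": 0, "hand": 0.4},
    {"x": 0.0003, "y": -0.0004, "z": 0.004, "wx": 0, "wy": 0, "wz": 0, "hand": 0.4},
  ],
)

```text
time: 15.72
tool_pos: [0.5439, 0.1619, 0.1206]
tool_rot: [3.141, -0.002, 0.628]
contact_force: [-1.3, 4.8, 5.3]
opening: 0.0575
```

Call:
move_arm(
  deltas=[
    {"x": 0, "y": 0, "z": 0.001, "wx": 0, "wy": 0, "wz": 0, "hand": 0.4},
    {"x": 0, "y": 0, "z": 0.002, "wx": 0, "wy": 0, "wz": 0, "hand": 0.4},
    {"x": 0, "y": 0, "z": 0.003, "wx": 0, "wy": 0, "wz": 0, "hand": 0.4},
    {"x": 0, "y": 0, "z": 0.003, "wx": 0, "wy": 0, "wz": 0, "hand": 0.4},
  ],
)

```text
time: 16.23
tool_pos: [0.544, 0.1619, 0.1176]
tool_rot: [3.141, -0.002, 0.628]
contact_force: [-0.7, 4.6, 4.6]
opening: 0.0575
```

Call:
move_arm(
  deltas=[
    {"x": 0, "y": 0, "z": 0.0015, "wx": 0, "wy": 0, "wz": 0, "hand": 0.4},
    {"x": 0, "y": 0, "z": 0.003, "wx": 0, "wy": 0, "wz": 0, "hand": 0.4},
    {"x": 0, "y": 0, "z": 0.0045, "wx": 0, "wy": 0, "wz": 0, "hand": 0.4},
    {"x": 0, "y": 0, "z": 0.006, "wx": 0, "wy": 0, "wz": 0, "hand": 0.4},
    {"x": 0, "y": 0, "z": 0.007, "wx": 0, "wy": 0, "wz": 0, "hand": 0.4},
    {"x": 0, "y": 0, "z": 0.008, "wx": 0, "wy": 0, "wz": 0, "hand": 0.4},
    {"x": 0, "y": 0, "z": 0.008, "wx": 0, "wy": 0, "wz": 0, "hand": 0.4},
  ],
)

```text
time: 17.1
tool_pos: [0.5433, 0.1615, 0.1083]
tool_rot: [-3.141, 0.001, 0.628]
contact_force: [1.0, 4.5, -5.3]
opening: 0.0579
```

Call:
move_arm(
  deltas=[
    {"x": 0, "y": 0, "z": 0.0005, "wx": 0, "wy": 0, "wz": 0, "hand": 0.4},
    {"x": 0, "y": 0, "z": 0.001, "wx": 0, "wy": 0, "wz": 0, "hand": 0.4},
    {"x": 0, "y": 0, "z": 0.0015, "wx": 0, "wy": 0, "wz": 0, "hand": 0.4},
    {"x": 0, "y": 0, "z": 0.002, "wx": 0, "wy": 0, "wz": 0, "hand": 0.4},
    {"x": 0, "y": 0, "z": 0.0025, "wx": 0, "wy": 0, "wz": 0, "hand": 0.4},
    {"x": 0, "y": 0, "z": 0.003, "wx": 0, "wy": 0, "wz": 0, "hand": 0.4},
    {"x": 0, "y": 0, "z": 0.003, "wx": 0, "wy": 0, "wz": 0, "hand": 0.4},
  ],
)

```text
time: 17.98
tool_pos: [0.5435, 0.1617, 0.1065]
tool_rot: [3.141, -0.001, 0.628]
contact_force: [-2.4, 4.8, 5.6]
opening: 0.0576
```

Call:
move_arm(
  deltas=[
    {"x": 0, "y": 0, "z": 0.0005, "wx": 0, "wy": 0, "wz": 0, "hand": 0.4},
    {"x": 0, "y": 0, "z": 0.001, "wx": 0, "wy": 0, "wz": 0, "hand": 0.4},
    {"x": 0, "y": 0, "z": 0.001, "wx": 0, "wy": 0, "wz": 0, "hand": 0.4},
    {"x": 0, "y": 0, "z": 0.001, "wx": 0, "wy": 0, "wz": 0, "hand": 0.4},
  ],
)

```text
time: 18.48
tool_pos: [0.5435, 0.1617, 0.1064]
tool_rot: [3.141, -0.001, 0.628]
contact_force: [-5.2, 3.9, 11.3]
opening: 0.0581
```

It's seated: the force rises with no further travel, at the expected height. Now the light tug, in small steps.

Call:
move_arm(
  deltas=[
    {"x": 0, "y": 0, "z": -0.001, "wx": 0, "wy": 0, "wz": 0, "hand": 0.4},
    {"x": 0, "y": 0, "z": -0.002, "wx": 0, "wy": 0, "wz": 0, "hand": 0.4},
    {"x": 0, "y": 0, "z": -0.003, "wx": 0, "wy": 0, "wz": 0, "hand": 0.4},
    {"x": 0, "y": 0, "z": -0.004, "wx": 0, "wy": 0, "wz": 0, "hand": 0.4},
    {"x": 0, "y": 0, "z": -0.004, "wx": 0, "wy": 0, "wz": 0, "hand": 0.4},
  ],
)

```text
time: 19.1
tool_pos: [0.5433, 0.1616, 0.1083]
tool_rot: [-3.141, 0.001, 0.627]
contact_force: [0.7, 4.4, -5.5]
opening: 0.0577
```

Call:
move_arm(
  deltas=[
    {"x": 0, "y": 0, "z": -0.0005, "wx": 0, "wy": 0, "wz": 0, "hand": 0.4},
    {"x": 0, "y": 0, "z": -0.001, "wx": 0, "wy": 0, "wz": 0, "hand": 0.4},
    {"x": 0, "y": 0, "z": -0.001, "wx": 0, "wy": 0, "wz": 0, "hand": 0.4},
  ],
)

```text
time: 19.48
tool_pos: [0.5432, 0.1616, 0.1092]
tool_rot: [-3.141, 0.001, 0.627]
contact_force: [1.7, 5.2, -9.7]
opening: 0.0574
```

Call:
move_arm(
  deltas=[
    {"x": 0, "y": 0, "z": -0.0002, "wx": 0, "wy": 0, "wz": 0, "hand": 0.4},
    {"x": 0, "y": 0, "z": -0.0002, "wx": 0, "wy": 0, "wz": 0, "hand": 0.4},
    {"x": 0, "y": 0, "z": -0.0002, "wx": 0, "wy": 0, "wz": 0, "hand": 0.4},
  ],
)

```text
time: 19.85
tool_pos: [0.5433, 0.1615, 0.1092]
tool_rot: [-3.141, 0.001, 0.627]
contact_force: [2.1, 4.0, -10.3]
opening: 0.0575
```

The ball holds: about 6.4 N net upward at 2.8 mm of rise, and no rise when pulled harder. I'll push it back home and release.

Call:
move_arm(
  deltas=[
    {"x": 0, "y": 0, "z": 0.001, "wx": 0, "wy": 0, "wz": 0, "hand": 0.4},
    {"x": 0, "y": 0, "z": 0.002, "wx": 0, "wy": 0, "wz": 0, "hand": 0.4},
    {"x": 0, "y": 0, "z": 0.003, "wx": 0, "wy": 0, "wz": 0, "hand": 0.4},
    {"x": 0, "y": 0, "z": 0.004, "wx": 0, "wy": 0, "wz": 0, "hand": 0.4},
    {"x": 0, "y": 0, "z": 0.005, "wx": 0, "wy": 0, "wz": 0, "hand": 0.4},
    {"x": 0, "y": 0, "z": 0.005, "wx": 0, "wy": 0, "wz": 0, "hand": 0.4},
  ],
)

```text
time: 20.6
tool_pos: [0.5435, 0.1617, 0.1065]
tool_rot: [3.141, -0.001, 0.628]
contact_force: [-4.2, 3.7, 7.7]
opening: 0.0576
```

Call:
move_arm(
  deltas=[
    {"x": 0, "y": 0, "z": -0.0012, "wx": 0, "wy": 0, "wz": 0, "hand": 0.4},
    {"x": 0, "y": 0, "z": -0.0012, "wx": 0, "wy": 0, "wz": 0, "hand": 0.4},
  ],
)

```text
time: 20.85
tool_pos: [0.5435, 0.1617, 0.1065]
tool_rot: [3.141, -0.0, 0.628]
contact_force: [-2.8, 4.3, 2.1]
opening: 0.0577
```

Still home with light preload. Open and retreat upward.

Call:
move_arm(
  deltas=[
    {"x": 0, "y": 0, "z": 0, "wx": 0, "wy": 0, "wz": 0, "hand": 0.7},
    {"x": 0, "y": 0, "z": 0, "wx": 0, "wy": 0, "wz": 0, "hand": 0.8},
    {"x": 0, "y": 0, "z": 0, "wx": 0, "wy": 0, "wz": 0, "hand": 0.95},
    {"x": 0, "y": 0, "z": 0, "wx": 0, "wy": 0, "wz": 0, "hand": 0.95},
    {"x": 0, "y": 0, "z": -0.005, "wx": 0, "wy": 0, "wz": 0, "hand": 0.95},
    {"x": 0, "y": 0, "z": -0.02, "wx": 0, "wy": 0, "wz": 0, "hand": 0.95},
    {"x": 0, "y": 0, "z": -0.045, "wx": 0, "wy": 0, "wz": 0, "hand": 0.95},
    {"x": 0, "y": 0, "z": -0.07, "wx": 0, "wy": 0, "wz": 0, "hand": 0.95},
  ],
)

```text
time: 21.85
tool_pos: [0.5436, 0.1617, 0.178]
tool_rot: [3.141, -0.001, 0.628]
contact_force: [0.9, -0.1, 0.0]
opening: 0.0871
```

Call:
move_arm(
  deltas=[
    {"x": 0, "y": 0, "z": -0.03, "wx": 0, "wy": 0, "wz": 0, "hand": 0.95},
    {"x": 0, "y": 0, "z": -0.05, "wx": 0, "wy": 0, "wz": 0, "hand": 0.95},
    {"x": 0, "y": 0, "z": -0.05, "wx": 0, "wy": 0, "wz": 0, "hand": 0.95},
  ],
)

```text
time: 22.22
tool_pos: [0.5443, 0.1618, 0.2286]
tool_rot: [3.139, -0.004, 0.628]
contact_force: [1.0, 0.3, -0.5]
opening: 0.0871
```

```bash
python3 - <<'E'
from h import *
s=monitor.observe();print(s["time"],s["tool_pos"],s["contact_force"],s["opening"])
im=viewer.read_camera("side")[:,:,::-1]
cv2.imwrite("pics/s3.png",cv2.convertScaleAbs(cv2.resize(im[180:280,240:380],None,fx=5,fy=5,interpolation=cv2.INTER_CUBIC),alpha=1.3))
p=viewer.camera_params("side")
for z in(.082,.109,.136):print(z,(proj(p,[.5432,.1612,z])-[240,180])*5)
E
```

```text
22.225 [0.54434998 0.16179624 0.22864274] [ 0.9947577   0.30794664 -0.46536462] 0.08710903947601037
0.082 [315.9553132  308.45668956]
0.109 [313.26486232 254.66169897]
0.136 [310.48244722 199.02790352]
```

View pics/s3.png

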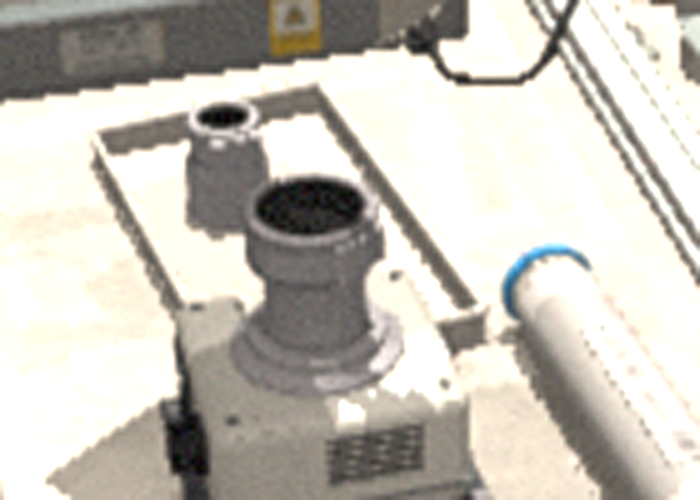

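The side view shows the chuck upright and home on the shoulder. Its rim centre is at (313,205), against an expected (310,199). The narrow chuck stands untouched and the hand is clear.

```bash
python3 -c "
from cell import robot
print(robot.hand_in())"
```

```text
the job is handed in; nothing more can be done
None
```

The wide chuck is clicked onto the tightener's drive, fully home on the shoulder, tug-tested and released; I handed the job in at about 22 s. A direct grip would have hit the case and the drive. So I first gripped the cup crosswise, moved the chuck about 30 mm inside the tray, regripped it on its lands, turned it to the drive's 36° and pushed it on.

**Last checks:**
- **Seating:** it stopped hard at the expected height (fingertips at 0.1064 m, 0.1063 m expected). The highest push I read was about 15 N after allowing for the chuck's weight, against the 60 N limit.
- **Click:** the force fell back to just the chuck's weight about 2 mm above home, so the ball was out in the groove.
- **Tug:** the chuck rose 2.8 mm, then held at about 6.4 N net upward. I pushed it back to the same seated height before letting go.
- **Final picture:** the chuck is upright on the shoulder, the hand is clear, and the narrow chuck is standing where it was. The rim sits about 1 camera pixel from where I predicted, within the camera calibration.

**Disagreed or not checked:**
- My rough reading of the drive angle from the top camera did not agree with 36°. I used the wrist-camera value, which was consistent across three pictures.
- A side force of 4–5 N remained while the chuck was gripped on the drive; it was gone after release.
- I did not look at the timer and the loose cap again at the end, but the arm never went down near them.

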